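Load the board test fixture through its guard

ROBOT

A 6-joint arm with a two-finger parallel gripper is mounted at the origin on the work surface. World frame = base frame: x ahead of the robot, y to its left, z up, the work surface at z = 0. Lengths are in m, angles in rad, forces in N, time in s.
With the tool pointing down it reaches from about 0.35 to 0.775 m from the base axis. Payload 5.5 kg.
Tool frame: the origin (TCP) lies at the very end of the fingers, on their centre line; the grasp point (between the pads) lies 19 mm behind it; x points along the fingers, y is the direction in which the jaws open and shut, and the axes are right-handed (so a half turn about x gives the same grasp; the last joint's range is limited). The gripper opens to 85 mm and grips with 20 to 120 N. Pads are 22 mm wide; open, the fingers measure 114 mm over their backs; the gripper's body (76 mm by 85 mm) begins 54 mm behind the grasp point. The pads swing forward as they close: fully open they stand 13 mm farther back than shut.
Start: joints at [1.195, 0.313, 0.046, 1.304, 0, 1.431], TCP at [0.134, 0.559, 0.231] pointing down, gripper open.
Joint ranges: [-2.76, 2.76], [-0.86, 1.69], [-1.03, 1.26], [-2.2, 2.34], [-1.47, 1.5], [-3.14, 3.14]. Speed limits (rad/s): [2.57, 2.57, 3.14, 3.14, 3.14, 3.14].

INTERFACE

Orientations are given as a unit quaternion [w, x, y, z].
In Python, from workcell import env gives the robot as it stands.
- The arm moves only by the tool drive_tool, never from a script. Its argument "plan" is a list that holds one entry, the list of rows, each a list of 7 numbers: the shift along the tool's x, y, z in cm, then the turn, a rotation vector about the tool's x, y, z in degrees, then the opening, from 0 (shut) to 1 (fully open). In form: [[[tx, ty, tz, wx, wy, wz, fingers], ...]]. A call has exactly 5 rows; each row shifts and turns the commanded pose from where the row before left it, along the tool's axes as they then stand; what a row does not reach is not made up. A row lasts 1/12 s, in which the tool goes at most 41.7 mm and 7.16 degrees, less where a joint would pass 70% of its speed; a pose out of reach is approached as far as the arm can. A call with a gripper value outside its range is refused whole. The fingers move at their own pace and stop on an object; "squeeze" is the grip in N (left out, the last holds). Time passes only in rows, so rows that do not move let the fingers close, or fill a call up. It gives the time, the measured TCP pose, the force and the opening at its end, in the units of the state.
- env.get_state(): the state, without advancing time (a new reading comes with each control period).
- env.read_camera(name): name is "scene" or "top" or "wrist"; returns the picture (400x640x3 uint8, red, green, blue); there is no depth.
- env.camera_model(name): a dict with "camera_matrix" (3x3 intrinsics, pixels), "camera_from_world" (4x4, takes a point from world to camera coordinates); the wrist camera has in their place "T_tool_cam" (4x4, takes a point from camera to tool coordinates, whose origin is the TCP and whose axes are the tool frame's). Camera axes: x right, y down, z forward; pixel columns grow to the right and rows downward; lengths in m; the calibration is good to about 2 mm. A picture is of the moment at which its call begins: read the wrist's pose just before it. camera_model takes no time and is no camera call.
- env.hand_in(): hands the job in, once; it reports no verdict.
The state is a dict: "clock": time; "joint_pos": joint angles; "qvel": joint speeds; "tau": joint torques, N m; "tcp_pos": TCP position; "orientation": TCP orientation; "wrist_force": force on the tool from outside, world axes, zero at the start; "ft_torque": the same for the moment, N m; "finger_gap": finger opening in m.
Only numpy, scipy, OpenCV 4.12 (cv2) and the standard library are available. Lean on these libraries where they do the work, as an engineer would, in place of code of your own. Each camera call takes 0.05 s, during which the arm holds its last target.

TASK

Using only the fingertips or the outside of the fingers, push the board carrier by its orange tab along the channel of the test fixture until it is fully home against the end stop; then reach down through the window of the yellow guard and press the red lever pad all the way down, where it stays by itself. Never touch the yellow guard with any part of the robot, do not lift the carrier, and leave the spool, bottle, parts box and screwdriver where they are. Withdraw when the lever is down.

Things in the scene. Friction and masses are not known exactly. Their poses are not given: they have to be found in the camera images.
- fixture: Fixed grey base plate, 180 (x) by 355 (y) by 12 mm, flat on the table, yawed up to 0.3 rad. Origin at table height (plate spans y -190 to +165 mm). Its +y is the way the carrier is pushed home (about the robot's left), z up. Two rails at x = +-47 mm (8 wide, 14 mm above the plate, y -190 to +70) form an 86 mm wide channel; a dark end stop has its face at y = +75 mm.
- carrier: Loose black carrier with a green circuit board, 80 (x) by 150 (y) by 8 mm (20 high with the board's parts), about 0.25 kg, in the channel with 3 mm play a side. Origin at the centre of its underside, axes as the fixture's. Home, its origin is 12 mm above the fixture origin and its nose touches the end stop; it starts 50 to 90 mm short of that, towards -y. Slides with 1 to 4 N of dry friction.
- carrier_tab (a point): Centre of the outer (-y) face of the orange push tab, an upright plate 60 wide (x), 10 thick (y), rising from 8 to 58 mm above the carrier's underside (top about 70 mm above the table), at the carrier's -y end; this point is 33 mm above the carrier's underside, 45 mm above the table. Push it towards the fixture's +y. When home the tab's outer face is 75 mm before the guard's near edge.
- guard: Yellow guard frame fixed to the fixture, same origin and axes as the fixture. Its flat top plate is 6 mm thick, upper face 92 mm above the table, spans x -78 to +78 and y 0 to 160 mm, on four corner posts, with clear side panels at x = +-71 mm. One rectangular window in its top. The robot must not touch it.
- window (a point): Centre of the guard's window at the upper face of its top plate, 92 mm above the table. The opening is 80 (x) by 84 (y) mm in the fixture's axes, at fixture x 0, y +65 mm.
- lever_pad (a point): Centre of the top face of the round red lever pad, 34 mm diameter, right under the middle of the window. About 75 mm above the table with the lever up (17 mm below the guard's upper face), about 56 mm with it fully down (36 mm below).
- lever (a joint): Lever angle in rad: 0 up, 0.24 fully down on its stop (starts at 0 to 0.05). The hinge lies along the fixture's x, 80 mm to +y of the pad. It resists by friction with about 5 N at the pad and stays where it is left.
- spool: Bystander: blue reel, 54 mm diameter, 36 mm high, standing loose; origin at the centre of its underside.
- flux: Bystander: small white bottle with green cap, 36 mm diameter, 65 mm high, loose; origin at the centre of its underside.
- partsbox: Bystander: small black open box, 55 x 55 x 22 mm, loose; origin at the centre of its underside.
- driver: Bystander: red-handled screwdriver about 150 mm long lying loose along its own x, on the robot's side of the fixture; origin under its middle.
Not all that is in view belongs to the job. There is more than one size of the carrier; the one meant has the size given above.

How it is judged:
By the outcome, as a careful person would: the job done as asked, in the order asked, and still so for the second after the job is handed in, with the robot touching nothing.
It also fails if it takes over 43 s, if anything falls off the work surface, if the arm or the gripper's body presses on something with over 40 N, if the wrist force passes 120 N, or if a joint passes its speed limit or range.

## Working session

There is one attempt and no reset: what is moved stays moved. The work goes in short steps, Python scripts to look and compute and a tool call to move; the robot and the scene stay as the last step left them, time stands still between calls to the robot, and variables do not carry over. Pictures are saved under pics/ and viewed, and the job is handed in when it is done.

Besides the shell and the picture viewer there is one more tool, called after "Emit:" by a JSON object that holds its "api" and its "payload", one argument or row to a line. drive_tool: Moves the arm, as the interface text tells. Its arguments: {"type":"object","properties":{"plan":{"type":"array","items":{"type":"array","items":{"type":"array","items":{"type":"number"}}}},"squeeze":{"type":"number"}},"required":["plan"]}

```bash
mkdir -p pics; ls
python3 - <<'E'
from workcell import env
import cv2
print(env.get_state())
for n in("scene","top","wrist"):
    im=env.read_camera(n); cv2.imwrite(f"pics/{n}0.png",im[:,:,::-1]); print(n,env.camera_model(n))
E
```

```text
pics
{'clock': 0.0, 'joint_pos': array([ 1.19541801e+00,  3.14000353e-01,  4.50083991e-02,  1.30357568e+00,
       -3.07013076e-05,  1.43122568e+00]), 'qvel': array([-7.35089012e-04,  2.35175845e-04, -1.41520679e-04,  1.23978995e-04,
        5.21492841e-05, -1.24329022e-03]), 'tau': array([ 1.94687163e-03, -4.80621350e+01,  2.98537052e+01,  1.89912989e-02,
       -2.13070161e-04,  5.17108532e-06]), 'tcp_pos': array([0.13415792, 0.55862917, 0.23042091]), 'orientation': array([ 0.70204837,  0.08256916,  0.70234631, -0.0837859 ]), 'wrist_force': array([-0.17412522,  0.02711151, -0.02389042]), 'ft_torque': array([-0.00414709,  0.00724671,  0.02430818]), 'finger_gap': 0.08528517467695705}
scene {'camera_matrix': array([[383.22600453,   0.        , 326.75532063],
       [  0.        , 383.22600453, 203.21700868],
       [  0.        ,   0.        ,   1.        ]]), 'camera_from_world': array([[-0.38519474,  0.92283117,  0.00276446,  0.19570533],
       [ 0.72866064,  0.30598239, -0.61272216, -0.31605129],
       [-0.56628499, -0.234003  , -0.79029356,  1.32949463],
       [ 0.        ,  0.
[... 317 characters left out ...]
,  0.02423043, -0.1579198 ,  0.5489667 ],
       [ 0.15799947,  0.00139746, -0.98743821,  0.77441093],
       [ 0.        ,  0.        ,  0.        ,  1.        ]])}
wrist {'camera_matrix': array([[301.89237293,   0.        , 318.88034695],
       [  0.        , 301.89237293, 205.058565  ],
       [  0.        ,   0.        ,   1.        ]]), 'T_tool_cam': array([[ 1.47561635e-03, -2.58393814e-01,  9.66038539e-01,
        -1.42214014e-01],
       [ 9.99998896e-01,  5.49704762e-04, -1.38045674e-03,
        -1.15664048e-03],
       [-1.74334503e-04,  9.66039510e-01,  2.58394340e-01,
        -6.56538700e-02],
       [ 0.00000000e+00,  0.00000000e+00,  0.00000000e+00,
         1.00000000e+00]])}
```

View pics/scene0.png

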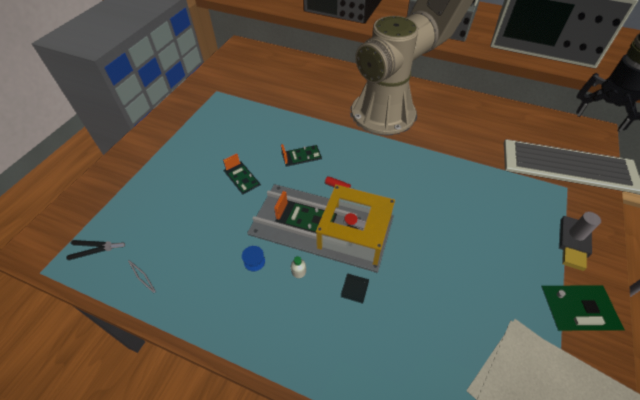

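View pics/top0.png

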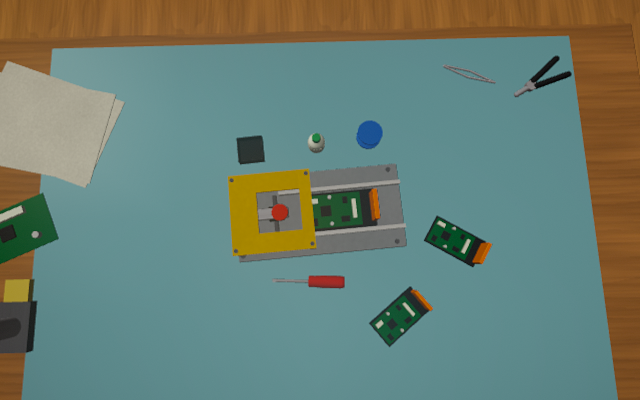

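View pics/wrist0.png

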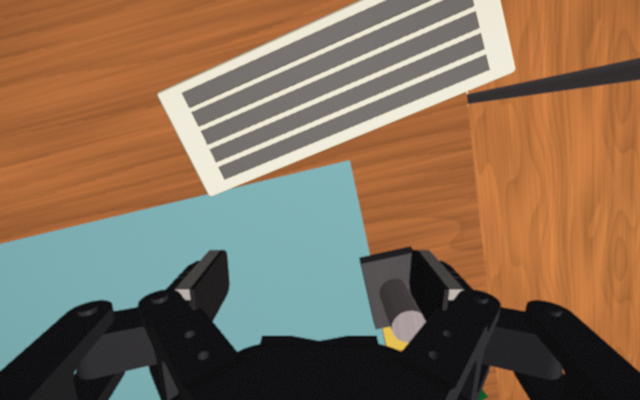

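The top view shows the guard (yellow, window about (280,212), red pad (280,212)), the carrier in the channel with its orange tab at about (376,204), and two decoy carriers off the fixture. The screwdriver is at (320,281). Next I'll measure these.

```bash
cat > h.py <<'E'
import numpy as np, cv2
from workcell import env
from scipy.spatial.transform import Rotation as R
def cam(n,st=None):
    m=env.camera_model(n);K=m["camera_matrix"]
    if n=="wrist":
        T=np.eye(4);q=st["orientation"];T[:3,:3]=R.from_quat([q[1],q[2],q[3],q[0]]).as_matrix();T[:3,3]=st["tcp_pos"]
        return K,np.linalg.inv(T@m["T_tool_cam"])
    return K,m["camera_from_world"]
def ray(n,uv,z,st=None):
    K,C=cam(n,st);uv=np.atleast_2d(uv).astype(float)
    d=(np.linalg.inv(K)@np.c_[uv,np.ones(len(uv))].T).T@C[:3,:3]
    o=-C[:3,:3].T@C[:3,3]
    return o+d*((z-o[2])/d[:,2])[:,None]
def proj(n,p,st=None):
    K,C=cam(n,st);p=np.atleast_2d(p);c=(C[:3,:3]@p.T).T+C[:3,3];q=(K@c.T).T;return q[:,:2]/q[:,2:]
def mask(im,lo,hi):
    return cv2.inRange(cv2.cvtColor(im,cv2.COLOR_RGB2HSV),lo,hi)
E
python3 - <<'E'
from h import *
for n in("top","scene"):
    im=cv2.imread(f"pics/{n}0.png")[:,:,::-1].copy()
    roi=np.zeros(im.shape[:2],np.uint8)
    if n=="top": roi[150:270,215:420]=255
    else: roi[175:275,240:400]=255
    K,C=cam(n);print(n,"cam at",(-C[:3,:3].T@C[:3,3]).round(3))
    for nm,lo,hi,z in(("yellow",(21,150,120),(32,255,255),.092),("orange",(5,150,120),(16,255,255),.070),("red",(0,150,90),(4,255,255),.075)):
        m=mask(im,lo,hi)&roi
        cs,_=cv2.findContours(m,cv2.RETR_CCOMP,cv2.CHAIN_APPROX_NONE)
        for c in cs:
            if cv2.contourArea(c)<25: continue
            r=cv2.minAreaRect(c);b=cv2.boxPoints(r)
            w=ray(n,b,z)
            print(nm,cv2.contourArea(c),b.round(1).tolist(),"ctr",w.mean(0).round(4),"corners",w[:,:2].round(3).tolist(),"sides",np.linalg.norm(np.diff(w,axis=0),axis=1).round(3))
b=cv2.imread("pics/top0.png")[150:275,215:420];cv2.imwrite("pics/topz.png",cv2.resize(b,None,fx=3.8,fy=3.8,interpolation=cv2.INTER_CUBIC))
b=cv2.imread("pics/scene0.png")[170:280,240:400];cv2.imwrite("pics/scz.png",cv2.resize(b,None,fx=5,fy=5,interpolation=cv2.INTER_CUBIC))
E
```

```text
top cam at [ 0.42  -0.007  0.851]
yellow 6393.0 [[225.39999389648438, 176.39999389648438], [308.5, 168.5], [316.0, 247.89999389648438], [232.89999389648438, 255.89999389648438]] ctr [0.5147 0.0823 0.092 ] corners [[0.586, 0.171], [0.598, 0.008], [0.443, -0.004], [0.432, 0.154]] sides [0.164 0.155 0.158]
yellow 1869.5 [[253.89999389648438, 191.3000030517578], [299.6000061035156, 187.10000610351562], [303.6000061035156, 230.10000610351562], [257.79998779296875, 234.3000030517578]] ctr [0.5163 0.0668 0.092 ] corners [[0.555, 0.115], [0.561, 0.026], [0.477, 0.02], [0.472, 0.107]] sides [0.089 0.084 0.088]
orange 196.0 [[368.6000061035156, 189.39999389648438], [376.3999938964844, 188.5], [380.0, 218.1999969482422], [372.1000061035156, 219.10000610351562]] ctr [ 0.5282 -0.1213  0.07  ] corners [[0.557, -0.111], [0.559, -0.127], [0.499, -0.131], [0.498, -0.116]] sides [0.016 0.06  0.016]
red 185.5 [[272.0, 204.0], [287.0, 204.0], [287.0, 219.0], [272.0, 219.0]] ctr [0.5165 0.067  0.075 ] corners [[0.532, 0.082], [0.531, 0.052], [0.501, 0.052], [0.502, 0.082]] sides [0.03 0.03 0.03]
scene ca
[... 678 characters left out ...]
3125, 194.60000610351562], [278.6000061035156, 217.8000030517578]] ctr [ 0.5435 -0.1153  0.07  ] corners [[0.582, -0.124], [0.502, -0.131], [0.506, -0.106], [0.585, -0.1]] sides [0.08  0.026 0.079]
red 91.5 [[343.0, 218.0], [350.5, 210.5], [358.5, 218.5], [351.0, 226.0]] ctr [0.5191 0.0695 0.075 ] corners [[0.526, 0.051], [0.497, 0.061], [0.512, 0.088], [0.541, 0.078]] sides [0.031 0.031 0.03 ]
red 86.5 [[324.79998779296875, 182.60000610351562], [326.8999938964844, 176.3000030517578], [349.70001220703125, 183.89999389648438], [347.6000061035156, 190.1999969482422]] ctr [ 0.4249 -0.0046  0.075 ] corners [[0.436, -0.036], [0.413, -0.04], [0.414, 0.027], [0.437, 0.03]] sides [0.023 0.067 0.023]
```

View pics/topz.png

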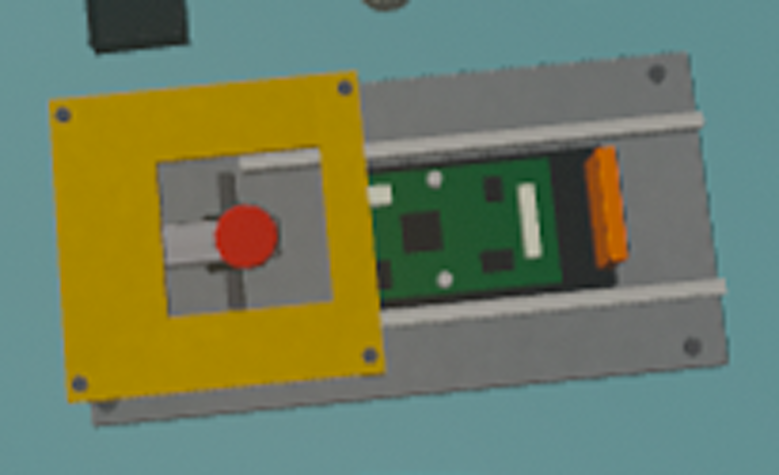

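View pics/scz.png

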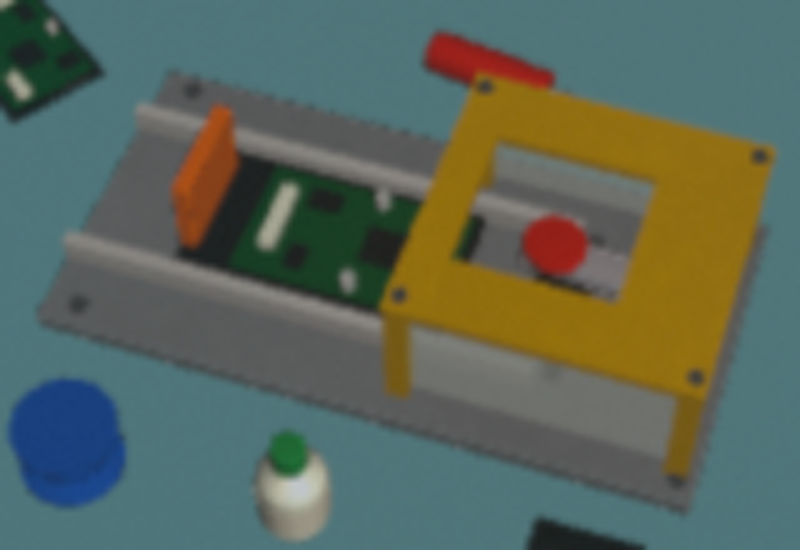

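```bash
cat >> h.py <<'E'
yaw=0.073
FO=np.array([.5212,.0016,0]);FR=R.from_euler('z',yaw).as_matrix()
def fx(p): return FR.T@(np.asarray(p)-FO)
def wd(f): return FO+FR@np.asarray(f,float)
def toolR(st):
    q=st["orientation"];return R.from_quat([q[1],q[2],q[3],q[0]]).as_matrix()
def report(goal_f=None,goalR=None):
    st=env.get_state();M=toolR(st)
    print("t",round(float(st["clock"]),2),"tcp",st["tcp_pos"].round(4),"fix",fx(st["tcp_pos"]).round(4),"F",st["wrist_force"].round(1),"gap",round(float(st["finger_gap"]),4),"j",st["joint_pos"].round(2))
    if goal_f is not None: print("shift cm (tool)",(M.T@(wd(goal_f)-st["tcp_pos"])*100).round(2))
    if goalR is not None: print("turn deg (tool)",np.degrees(R.from_matrix(M.T@goalR).as_rotvec()).round(2))
    return st,M
# tool x down, tool y along fixture -y or so
def down(ydir):
    y=FR@np.array(ydir,float);x=np.array([0,0,-1.]);return np.c_[x,y,np.cross(x,y)]
E
python3 - <<'E'
from h import *
st,M=report([0,-.16,.231])
print(M.round(3))
for y in ([1,0,0],[-1,0,0],[0,1,0],[0,-1,0]): print(y,np.degrees(R.from_matrix(M.T@down(y)).as_rotvec()).round(1))
E
```

```text
t 0.15 tcp [0.1342 0.5587 0.2306] fix [-0.3453  0.5839  0.2306] F [0.2 0.7 0. ] gap 0.0851 j [1.2  0.31 0.05 1.3  0.   1.43]
shift cm (tool) [ 3.000e-02 -6.037e+01  5.551e+01]
[[-0.001  0.234  0.972]
 [-0.001  0.972 -0.234]
 [-1.    -0.001 -0.   ]]
[1, 0, 0] [72.3  0.   0.1]
[-1, 0, 0] [-1.077e+02 -1.000e-01  0.000e+00]
[0, 1, 0] [-17.7  -0.    0.1]
[0, -1, 0] [1.623e+02 1.000e-01 0.000e+00]
```

Emit:
{"api": "drive_tool", "payload": {
  "plan": [
    [[0, -2.2, 3.4, -5.9, 0, 0, 0], [0, -2.2, 3.4, -5.9, 0, 0, 0], [0, -2.2, 3.4, -5.9, 0, 0, 0], [0, -2.2, 3.4, 0, 0, 0, 0], [0, -2.2, 3.4, 0, 0, 0, 0]]
  ],
  "squeeze": 40
}}

```text
clock: 0.57
tcp_pos: [0.2983, 0.4402, 0.2313]
orientation: [0.707, -0.026, 0.707, 0.026]
wrist_force: [0.7, 0.5, -0.1]
finger_gap: 0.0254
```

Run:
```python
from h import *
report([-.0015,-.175,.2],down([0,1,0]))
```

```text
t 0.57 tcp [0.2983 0.4402 0.2313] fix [-0.1904  0.4537  0.2313] F [ 0.7  0.5 -0.1] gap 0.0254 j [ 0.82  0.23 -0.07  1.28  0.    0.75]
shift cm (tool) [  3.13 -62.9   18.8 ]
turn deg (tool) [ 0.07 -0.01  0.  ]
```

Emit:
{"api": "drive_tool", "payload": {
  "plan": [
    [[0, -3.9, 1.2, 0, 0, 0, 0], [0, -3.9, 1.2, 0, 0, 0, 0], [0, -3.9, 1.2, 0, 0, 0, 0], [0, -3.9, 1.2, 0, 0, 0, 0], [0, -3.9, 1.2, 0, 0, 0, 0]]
  ]
}}

```text
clock: 0.98
tcp_pos: [0.3716, 0.2496, 0.2311]
orientation: [0.707, -0.026, 0.707, 0.026]
wrist_force: [1.7, -0.6, 0.7]
finger_gap: -0.0002
```

Emit:
{"api": "drive_tool", "payload": {
  "plan": [
    [[0, -3.9, 1.2, 0, 0, 0, 0], [0, -3.9, 1.2, 0, 0, 0, 0], [0, -3.9, 1.2, 0, 0, 0, 0], [0, -3.9, 1.2, 0, 0, 0, 0], [0, -3.9, 1.2, 0, 0, 0, 0]]
  ]
}}

```text
clock: 1.4
tcp_pos: [0.4457, 0.0594, 0.2313]
orientation: [0.707, -0.026, 0.707, 0.026]
wrist_force: [0.4, 1.5, 0.3]
finger_gap: -0.0002
```

Emit:
{"api": "drive_tool", "payload": {
  "plan": [
    [[0, -3.9, 1.2, 0, 0, 0, 0], [0, -3.9, 1.2, 0, 0, 0, 0], [0, -3.9, 1.2, 0, 0, 0, 0], [0, -3.9, 1.0, 0, 0, 0, 0], [0, -3.9, 0.8, 0, 0, 0, 0]]
  ]
}}

```text
clock: 1.82
tcp_pos: [0.5141, -0.1313, 0.231]
orientation: [0.707, -0.026, 0.707, 0.026]
wrist_force: [-0.2, -0.3, -0.4]
finger_gap: 0.0001
```

Emit:
{"api": "drive_tool", "payload": {
  "plan": [
    [[0, -2.4, 0, 0, 0, 0, 0], [0, -1.6, 0, 0, 0, 0, 0], [0, 0, 0, 0, 0, 0, 0], [0, 0, 0, 0, 0, 0, 0], [0, 0, 0, 0, 0, 0, 0]]
  ]
}}

```text
clock: 2.23
tcp_pos: [0.5162, -0.1684, 0.231]
orientation: [0.706, -0.026, 0.707, 0.026]
wrist_force: [0.6, 0.3, -0.1]
finger_gap: -0.0001
```

Run:
```python
from h import *
st,M=report([-.0015,-.175,.035],down([0,1,0]))
im=env.read_camera("wrist");cv2.imwrite("pics/w1.png",im[:,:,::-1])
im=env.read_camera("top");cv2.imwrite("pics/t1.png",im[:,:,::-1])
print(proj("wrist",[wd([0,-.131,.07]),wd([0,0,.092]),wd([0,.065,.092])],st).round(0))
```

```text
t 2.23 tcp [ 0.5162 -0.1684  0.231 ] fix [-0.0174 -0.1692  0.231 ] F [ 0.6  0.3 -0.1] gap -0.0001 j [-0.46  0.25 -0.04  1.28  0.   -0.54]
shift cm (tool) [19.6 -0.6  1.6]
turn deg (tool) [ 0.01 -0.04 -0.05]
[[357. 207.]
 [494. 213.]
 [561. 214.]]
```

View pics/w1.png

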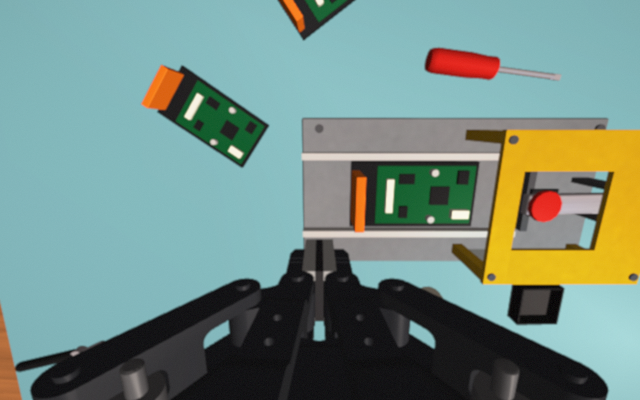

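View pics/t1.png

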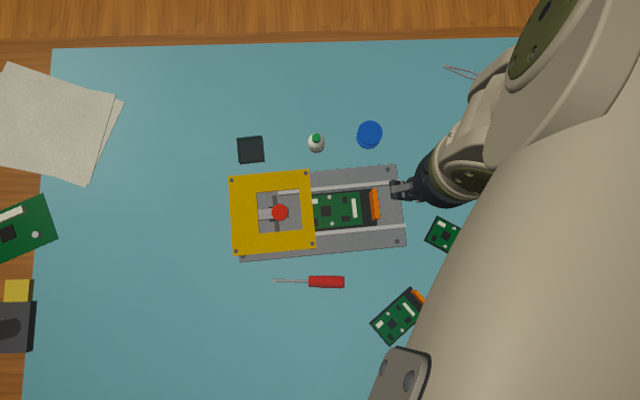

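Run:
```python
from h import *
im=cv2.imread("pics/w1.png")
T=env.camera_model("wrist")["T_tool_cam"];K=env.camera_model("wrist")["camera_matrix"];I=np.linalg.inv(T)
def pt(p):
    c=I[:3,:3]@np.array(p)+I[:3,3];u=K@c;return u[:2]/u[2]
s=4
b=cv2.resize(im[225:400,220:420],None,fx=s,fy=s,interpolation=cv2.INTER_CUBIC)
for z,col in((-.011,(0,255,255)),(0,(255,0,255))):
  for x in np.arange(0,-.071,-.01):
    for y in np.arange(-.04,.041,.01):
        u=(pt([x,y,z])-[220,225])*s
        cv2.circle(b,tuple(int(v) for v in u),3 if abs(x+.04)>1e-6 else 6,col,-1)
cv2.imwrite("pics/w1z.png",b[:600])
```

```text
(no output)
```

View pics/w1z.png

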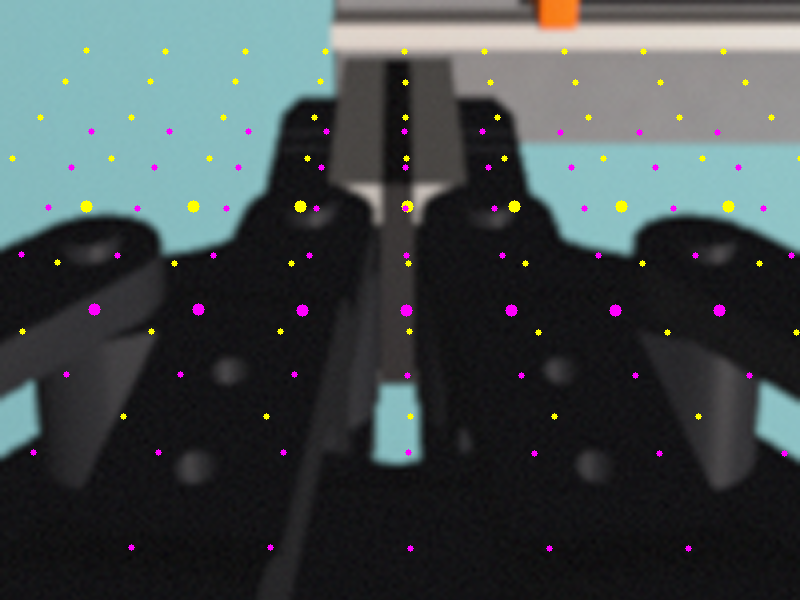

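Wrist view: shut fingers (tips about (318,240)) are narrow up to about 40 mm behind the TCP, so they fit the window easily. I'll tilt the tool 30° so the tip leads into the tab low down.

Emit:
{"api": "drive_tool", "payload": {
  "plan": [
    [[0, 0, 0.3, 0, 0, 6, 0], [0, 0, 0.3, 0, 0, 6, 0], [0, 0, 0.3, 0, 0, 6, 0], [0, 0, 0.3, 0, 0, 6, 0], [0, 0, 0.4, 0, 0, 6, 0]]
  ]
}}

```text
clock: 2.75
tcp_pos: [0.5333, -0.1669, 0.2328]
orientation: [0.676, 0.158, 0.688, 0.21]
wrist_force: [-0.4, 0.7, -0.0]
finger_gap: 0.0002
```

Run:
```python
from h import *
s=np.radians(30);Rz=down([0,1,0])@R.from_euler('z',s).as_matrix()
st,M=report([-.0015,-.170,.036],Rz)
print(M.round(3))
```

```text
t 2.75 tcp [ 0.5333 -0.1669  0.2328] fix [-0.0003 -0.1689  0.2328] F [-0.4  0.7 -0. ] gap 0.0002 j [-0.66  0.54  0.27  1.67  0.39 -0.8 ]
shift cm (tool) [16.96 -9.99 -0.18]
turn deg (tool) [ 0.15  0.09 -0.18]
[[-0.035 -0.066  0.997]
 [ 0.502  0.862  0.074]
 [-0.864  0.503  0.003]]
```

Emit:
{"api": "drive_tool", "payload": {
  "plan": [
    [[2.8, -1.65, 0, 0, 0, 0, 0], [2.8, -1.65, 0, 0, 0, 0, 0], [2.8, -1.65, -0.1, 0, 0, 0, 0], [2.8, -1.65, -0.1, 0, 0, 0, 0], [2.2, -1.3, 0, 0, 0, 0, 0]]
  ]
}}

```text
clock: 3.17
tcp_pos: [0.5301, -0.1679, 0.0735]
orientation: [0.675, 0.158, 0.69, 0.209]
wrist_force: [-0.3, 0.6, 0.3]
finger_gap: 0.0002
```

Emit:
{"api": "drive_tool", "payload": {
  "plan": [
    [[1.5, -0.9, 0, 0, 0, 0, 0], [1.5, -0.9, 0, 0, 0, 0, 0], [0.5, -0.3, 0, 0, 0, 0, 0], [0, 0, 0, 0, 0, 0, 0], [0, 0, 0, 0, 0, 0, 0]]
  ]
}}

```text
clock: 3.58
tcp_pos: [0.531, -0.1695, 0.0356]
orientation: [0.676, 0.158, 0.689, 0.208]
wrist_force: [0.4, 1.1, 0.1]
finger_gap: 0.0001
```

Run:
```python
from h import *
st,M=report([-.0015,-.140,.036])
for n in("wrist","top"):
    im=env.read_camera(n);cv2.imwrite(f"pics/{n}2.png",im[:,:,::-1])
b=cv2.imread("pics/top2.png")[150:275,215:420];cv2.imwrite("pics/top2z.png",cv2.resize(b,None,fx=3.8,fy=3.8,interpolation=cv2.INTER_CUBIC))
```

```text
t 3.58 tcp [ 0.531  -0.1695  0.0356] fix [-0.0027 -0.1713  0.0356] F [0.4 1.1 0.1] gap 0.0001 j [-0.66  0.67 -0.01  1.26  0.38 -0.81]
shift cm (tool) [1.53 2.74 0.12]
```

View pics/top2z.png

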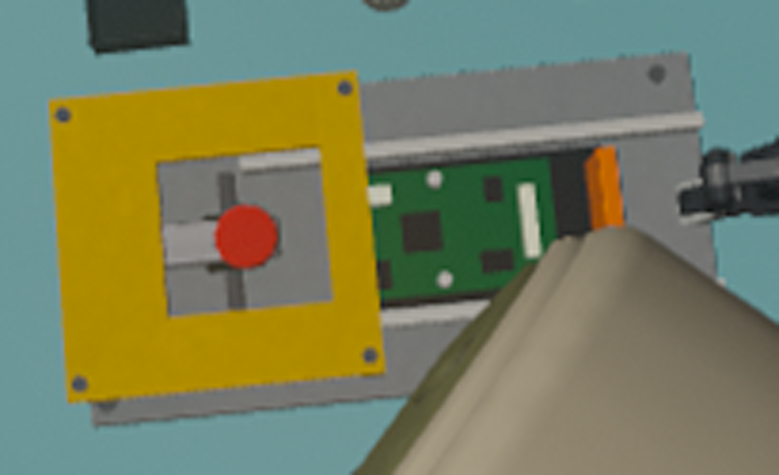

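View pics/wrist2.png

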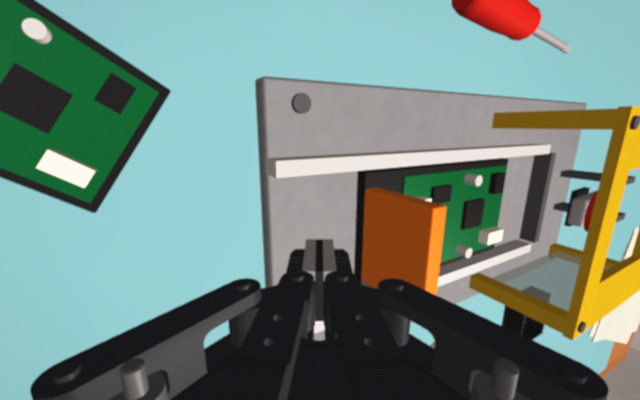

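Emit:
{"api": "drive_tool", "payload": {
  "plan": [
    [[0.5, 0.86, 0.02, 0, 0, 0, 0], [0.5, 0.86, 0.02, 0, 0, 0, 0], [0.5, 0.86, 0.02, 0, 0, 0, 0], [0.5, 0.86, 0.02, 0, 0, 0, 0], [0.5, 0.86, 0.02, 0, 0, 0, 0]]
  ]
}}

```text
clock: 4.1
tcp_pos: [0.5284, -0.1197, 0.0353]
orientation: [0.676, 0.157, 0.689, 0.208]
wrist_force: [0.6, -2.9, 1.7]
finger_gap: 0.0001
```

Run:
```python
from h import *
st,M=report([-.0015,-.085,.036])
```

```text
t 4.1 tcp [ 0.5284 -0.1197  0.0353] fix [-0.0017 -0.1215  0.0353] F [ 0.6 -2.9  1.7] gap 0.0001 j [-0.6   0.62 -0.1   1.19  0.4  -0.74]
shift cm (tool) [1.76 3.2  0.02]
```

Emit:
{"api": "drive_tool", "payload": {
  "plan": [
    [[0.3, 0.52, 0, 0, 0, 0, 0], [0.3, 0.52, 0, 0, 0, 0, 0], [0.3, 0.52, 0, 0, 0, 0, 0], [0.3, 0.52, 0, 0, 0, 0, 0], [0.3, 0.52, 0, 0, 0, 0, 0]]
  ]
}}

```text
clock: 4.52
tcp_pos: [0.5261, -0.0902, 0.0348]
orientation: [0.676, 0.158, 0.689, 0.208]
wrist_force: [-0.7, -3.7, 2.9]
finger_gap: 0.0001
```

Emit:
{"api": "drive_tool", "payload": {
  "plan": [
    [[0.1, 0.17, 0, 0, 0, 0, 0], [0.1, 0.17, 0, 0, 0, 0, 0], [0.1, 0.17, 0, 0, 0, 0, 0], [0.1, 0.17, 0, 0, 0, 0, 0], [0.1, 0.17, 0, 0, 0, 0, 0]]
  ]
}}

```text
clock: 4.93
tcp_pos: [0.5253, -0.0808, 0.0347]
orientation: [0.676, 0.158, 0.689, 0.208]
wrist_force: [-0.1, -3.2, 2.6]
finger_gap: -0.0001
```

Run:
```python
from h import *
st,M=report([-.0015,-.085,.036])
im=env.read_camera("wrist");cv2.imwrite("pics/wrist3.png",im[:,:,::-1])
```

```text
t 4.93 tcp [ 0.5253 -0.0808  0.0347] fix [-0.0019 -0.0825  0.0347] F [-0.1 -3.2  2.6] gap -0.0001 j [-0.54  0.58 -0.17  1.14  0.42 -0.69]
shift cm (tool) [-0.24 -0.15  0.04]
```

View pics/wrist3.png

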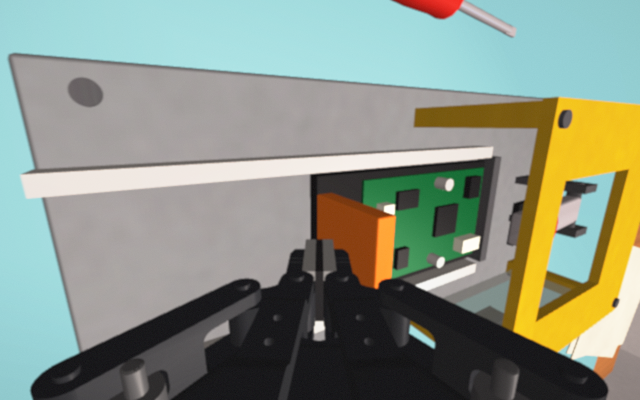

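The carrier slides well and its nose is close to the dark stop (about (488,200)). I'll push on slowly until the force rises.

Emit:
{"api": "drive_tool", "payload": {
  "plan": [
    [[0.05, 0.087, 0, 0, 0, 0, 0], [0.05, 0.087, 0, 0, 0, 0, 0], [0.05, 0.087, 0, 0, 0, 0, 0], [0.05, 0.087, 0, 0, 0, 0, 0], [0.05, 0.087, 0, 0, 0, 0, 0]]
  ]
}}

```text
clock: 5.4
tcp_pos: [0.5258, -0.0788, 0.0347]
orientation: [0.677, 0.156, 0.689, 0.206]
wrist_force: [-2.3, -16.1, 5.8]
finger_gap: 0.0002
```

Emit:
{"api": "drive_tool", "payload": {
  "plan": [
    [[0.03, 0.05, 0, 0, 0, 0, 0], [0.03, 0.05, 0, 0, 0, 0, 0], [0, 0, 0, 0, 0, 0, 0], [0, 0, 0, 0, 0, 0, 0], [0, 0, 0, 0, 0, 0, 0]]
  ]
}}

```text
clock: 5.82
tcp_pos: [0.5259, -0.0788, 0.0348]
orientation: [0.677, 0.155, 0.689, 0.205]
wrist_force: [-2.4, -17.9, 5.6]
finger_gap: 0.0001
```

Run:
```python
from h import *
st,M=report([-.0015,-.085,.036])
im=env.read_camera("wrist");cv2.imwrite("pics/wrist4.png",im[:,:,::-1])
b=im[130:290,280:520,::-1];cv2.imwrite("pics/wrist4z.png",cv2.resize(b,None,fx=3.3,fy=3.3,interpolation=cv2.INTER_CUBIC))
```

```text
t 5.82 tcp [ 0.5259 -0.0788  0.0348] fix [-0.0012 -0.0805  0.0348] F [ -2.4 -17.9   5.6] gap 0.0001 j [-0.54  0.58 -0.17  1.13  0.42 -0.68]
shift cm (tool) [-0.33 -0.33 -0.03]
```

View pics/wrist4z.png

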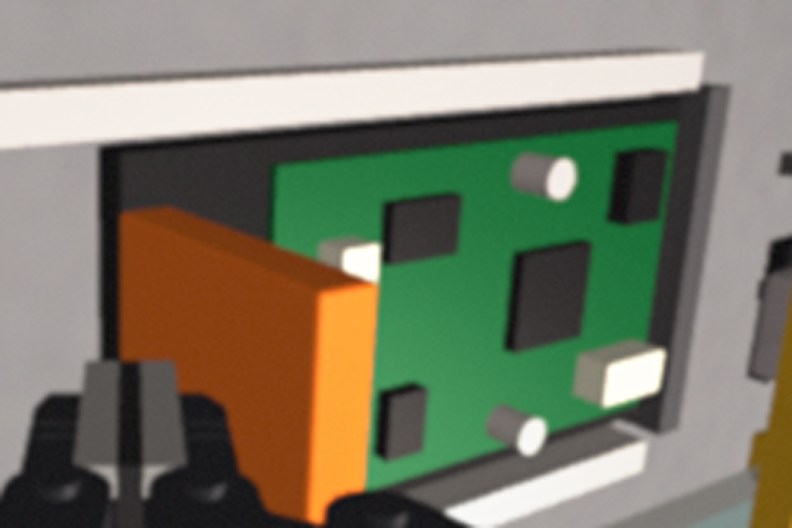

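The nose now touches the dark stop with no gap, and the force rose to about 18 N with no further motion. I'll back off straight, then lift.

Emit:
{"api": "drive_tool", "payload": {
  "plan": [
    [[-0.5, -0.86, 0, 0, 0, 0, 0], [-1.0, -1.73, 0, 0, 0, 0, 0], [-1.0, -1.73, 0, 0, 0, 0, 0], [-1.7, 1.0, 0, 0, 0, 0, 0], [-2.8, 1.65, 0, 0, 0, 0, 0]]
  ]
}}

```text
clock: 6.28
tcp_pos: [0.526, -0.1231, 0.0839]
orientation: [0.673, 0.161, 0.691, 0.209]
wrist_force: [0.3, -0.6, 0.3]
finger_gap: -0.0001
```

Emit:
{"api": "drive_tool", "payload": {
  "plan": [
    [[-2.8, 1.65, 0, 0, 0, 0, 0], [-2.8, 1.65, 0, 0, 0, 0, 0], [-2.8, 1.65, 0, 0, 0, 0, 0], [-2.8, 1.65, 0, 0, 0, 0, 0], [-1.4, 0.8, 0, 0, 0, 0, 0]]
  ]
}}

```text
clock: 6.7
tcp_pos: [0.5285, -0.1223, 0.2366]
orientation: [0.677, 0.158, 0.688, 0.208]
wrist_force: [0.5, -0.7, 0.4]
finger_gap: -0.0002
```

Emit:
{"api": "drive_tool", "payload": {
  "plan": [
    [[0, 0, 0, 0, 0, -6, 0], [0, 0, 0, 0, 0, -6, 0], [0, 0, 0, 0, 0, -6, 0], [0, 0, 0, 0, 0, -6, 0], [0, 0, 0, 0, 0, -6, 0]]
  ]
}}

```text
clock: 7.12
tcp_pos: [0.528, -0.1224, 0.2333]
orientation: [0.707, -0.027, 0.706, 0.024]
wrist_force: [0.4, -0.2, -0.8]
finger_gap: -0.0001
```

Run:
```python
from h import *
st,M=report([0,.065,.20],down([0,1,0]))
for n in("wrist","scene"):
    im=env.read_camera(n);cv2.imwrite(f"pics/{n}5.png",im[:,:,::-1])
```

```text
t 7.12 tcp [ 0.528  -0.1224  0.2333] fix [-0.0023 -0.1242  0.2333] F [ 0.4 -0.2 -0.8] gap -0.0001 j [-0.37  0.25 -0.04  1.28 -0.   -0.45]
shift cm (tool) [ 3.26 18.93  0.23]
turn deg (tool) [-0.01  0.03  0.22]
```

View pics/wrist5.png

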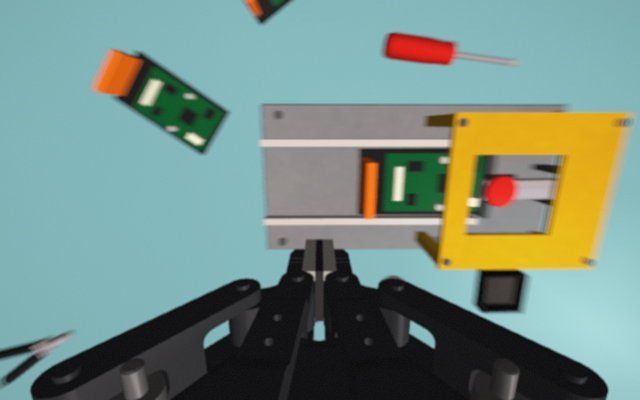

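View pics/scene5.png

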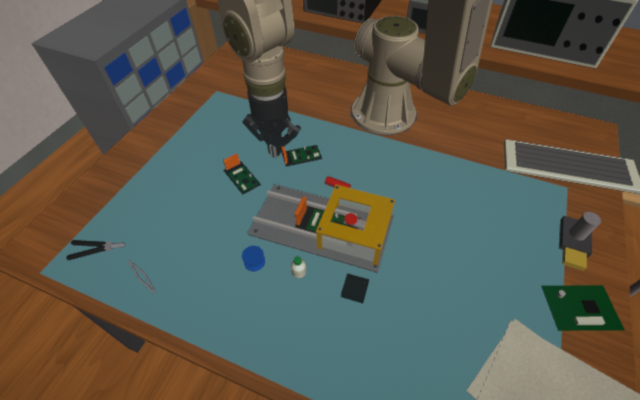

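Emit:
{"api": "drive_tool", "payload": {
  "plan": [
    [[0, 3.8, 0, 0, 0, 0, 0], [0, 3.8, 0, 0, 0, 0, 0], [0, 3.8, 0.1, 0, 0, 0, 0], [0, 3.8, 0.1, 0, 0, 0, 0], [0, 3.7, 0, 0, 0, 0, 0]]
  ]
}}

```text
clock: 7.63
tcp_pos: [0.5156, 0.0673, 0.2321]
orientation: [0.705, -0.025, 0.708, 0.027]
wrist_force: [0.6, -0.3, 0.3]
finger_gap: 0.0001
```

Emit:
{"api": "drive_tool", "payload": {
  "plan": [
    [[2.0, 0, 0, 0, 0, 0.2, 0], [1.3, 0, 0, 0, 0, 0, 0], [0, 0, 0, 0, 0, 0, 0], [0, 0, 0, 0, 0, 0, 0], [0, 0, 0, 0, 0, 0, 0]]
  ]
}}

```text
clock: 8.05
tcp_pos: [0.5166, 0.0654, 0.2002]
orientation: [0.706, -0.024, 0.707, 0.027]
wrist_force: [0.1, -0.8, -0.7]
finger_gap: 0.0001
```

Run:
```python
from h import *
st,M=report([0,.065,.11],down([0,1,0]))
im=env.read_camera("wrist");cv2.imwrite("pics/wrist6.png",im[:,:,::-1])
m=mask(im,(21,150,120),(32,255,255))
cs,_=cv2.findContours(m,cv2.RETR_CCOMP,cv2.CHAIN_APPROX_NONE)
for c in cs:
    if cv2.contourArea(c)<500: continue
    b=cv2.boxPoints(cv2.minAreaRect(c));w=ray("wrist",b,.092,st)
    print("yellow",b.round(0).tolist(),"ctr",w.mean(0).round(4),"fix",fx(w.mean(0)).round(4),"corners fix",[fx(p)[:2].round(3).tolist() for p in w])
m=mask(im,(0,150,90),(4,255,255))
cs,_=cv2.findContours(m,cv2.RETR_EXTERNAL,cv2.CHAIN_APPROX_NONE)
for c in cs:
    if cv2.contourArea(c)<300: continue
    (u,v),_,_=cv2.fitEllipse(c);p=ray("wrist",[[u,v]],.075,st)[0];print("red",u,v,fx(p).round(4))
```

```text
t 8.05 tcp [0.5166 0.0654 0.2002] fix [0.     0.0639 0.2002] F [ 0.1 -0.8 -0.7] gap 0.0001 j [-0.03  0.22 -0.15  1.2   0.   -0.1 ]
shift cm (tool) [9.02 0.06 0.01]
turn deg (tool) [-0.05 -0.06 -0.26]
yellow [[240.0, 109.0], [438.0, 108.0], [439.0, 284.0], [241.0, 285.0]] ctr [0.5146 0.0822 0.092 ] fix [-0.0007  0.0809  0.092 ] corners fix [[-0.078, 0.001], [-0.079, 0.157], [0.076, 0.174], [0.077, -0.009]]
red 321.2500915527344 196.32931518554688 [-0.0029  0.0653  0.075 ]
red 237.7296600341797 37.9163818359375 [-0.1329 -0.0015  0.075 ]
```

View pics/wrist6.png

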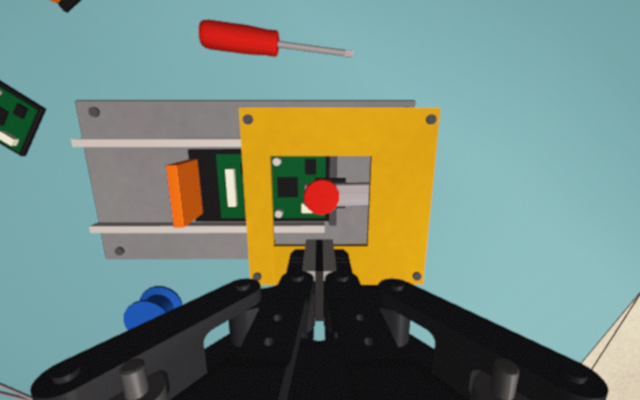

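Over the window everything agrees: pad at (321,196), which is fixture (-0.003, 0.065), and the TCP is centred. I'm descending.

Emit:
{"api": "drive_tool", "payload": {
  "plan": [
    [[2.5, 0, 0, 0, 0, 0, 0], [2.5, 0, 0, 0, 0, 0, 0], [2.5, 0, -0.1, 0, 0, 0, 0], [1.5, 0, 0, 0, 0, 0, 0], [1.0, 0, 0, 0, 0, 0, 0]]
  ]
}}

```text
clock: 8.52
tcp_pos: [0.5149, 0.0656, 0.0989]
orientation: [0.706, -0.024, 0.707, 0.027]
wrist_force: [0.5, -0.1, -0.3]
finger_gap: 0.0002
```

Run:
```python
from h import *
st,M=report([-.001,.064,.08],down([0,1,0]))
im=env.read_camera("wrist");cv2.imwrite("pics/wrist7.png",im[:,:,::-1])
```

```text
t 8.52 tcp [0.5149 0.0656 0.0989] fix [-0.0016  0.0643  0.0989] F [ 0.5 -0.1 -0.3] gap 0.0002 j [-0.03  0.29 -0.33  0.96  0.   -0.1 ]
shift cm (tool) [ 1.89 -0.04  0.06]
turn deg (tool) [-0.06 -0.09 -0.24]
```

View pics/wrist7.png

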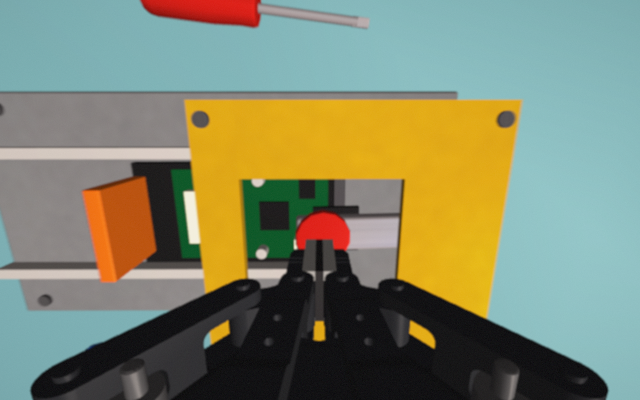

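The tips are right over the pad (323,238), centred in the window. I'll press down in steps.

Emit:
{"api": "drive_tool", "payload": {
  "plan": [
    [[0.6, 0, 0, 0, 0, 0, 0], [0.6, 0, 0, 0, 0, 0, 0], [0.6, 0, 0, 0, 0, 0, 0], [0.5, 0, 0, 0, 0, 0, 0], [0.4, 0, 0, 0, 0, 0, 0]]
  ]
}}

```text
clock: 8.98
tcp_pos: [0.5157, 0.0663, 0.073]
orientation: [0.707, -0.025, 0.706, 0.027]
wrist_force: [-0.1, 0.0, -0.2]
finger_gap: -0.0003
```

Emit:
{"api": "drive_tool", "payload": {
  "plan": [
    [[0.2, 0, 0, 0, 0, 0, 0], [0.2, 0, 0, 0, 0, 0, 0], [0.2, 0, 0, 0, 0, 0, 0], [0.2, 0, 0, 0, 0, 0, 0], [0.2, 0, 0, 0, 0, 0, 0]]
  ]
}}

```text
clock: 9.4
tcp_pos: [0.516, 0.0657, 0.0635]
orientation: [0.707, -0.025, 0.706, 0.026]
wrist_force: [-1.2, -4.2, 6.6]
finger_gap: 0.0001
```

Emit:
{"api": "drive_tool", "payload": {
  "plan": [
    [[0.1, 0, 0, 0, 0, 0, 0], [0.1, 0, 0, 0, 0, 0, 0], [0.1, 0, 0, 0, 0, 0, 0], [0.1, 0, 0, 0, 0, 0, 0], [0, 0, 0, 0, 0, 0, 0]]
  ]
}}

```text
clock: 9.82
tcp_pos: [0.5161, 0.0656, 0.0594]
orientation: [0.707, -0.025, 0.706, 0.026]
wrist_force: [-0.4, -3.3, 3.8]
finger_gap: 0.0001
```

Emit:
{"api": "drive_tool", "payload": {
  "plan": [
    [[0.1, 0, 0, 0, 0, 0, 0], [0.1, 0, 0, 0, 0, 0, 0], [0.1, 0, 0, 0, 0, 0, 0], [0, 0, 0, 0, 0, 0, 0], [0, 0, 0, 0, 0, 0, 0]]
  ]
}}

```text
clock: 10.23
tcp_pos: [0.5161, 0.0656, 0.0567]
orientation: [0.707, -0.025, 0.706, 0.026]
wrist_force: [-0.8, -5.2, 6.0]
finger_gap: 0.0002
```

Emit:
{"api": "drive_tool", "payload": {
  "plan": [
    [[0.1, 0, 0, 0, 0, 0, 0], [0.1, 0, 0, 0, 0, 0, 0], [0, 0, 0, 0, 0, 0, 0], [0, 0, 0, 0, 0, 0, 0], [0, 0, 0, 0, 0, 0, 0]]
  ]
}}

```text
clock: 10.65
tcp_pos: [0.5162, 0.0656, 0.0562]
orientation: [0.707, -0.025, 0.706, 0.026]
wrist_force: [-4.7, -6.5, 18.7]
finger_gap: -0.0001
```

Emit:
{"api": "drive_tool", "payload": {
  "plan": [
    [[0.1, 0, 0, 0, 0, 0, 0], [0, 0, 0, 0, 0, 0, 0], [0, 0, 0, 0, 0, 0, 0], [0, 0, 0, 0, 0, 0, 0], [0, 0, 0, 0, 0, 0, 0]]
  ]
}}

```text
clock: 11.07
tcp_pos: [0.5163, 0.0656, 0.056]
orientation: [0.708, -0.025, 0.706, 0.026]
wrist_force: [-7.2, -5.3, 24.4]
finger_gap: 0.0004
```

Run:
```python
from h import *
st,M=report([0,.065,.2])
im=env.read_camera("wrist");cv2.imwrite("pics/wrist8.png",im[:,:,::-1])
```

```text
t 11.07 tcp [0.5163 0.0656 0.056 ] fix [-0.0002  0.0642  0.056 ] F [-7.2 -5.3 24.4] gap 0.0004 j [-0.03  0.33 -0.39  0.85  0.   -0.1 ]
shift cm (tool) [-14.4    0.1    0.06]
```

View pics/wrist8.png

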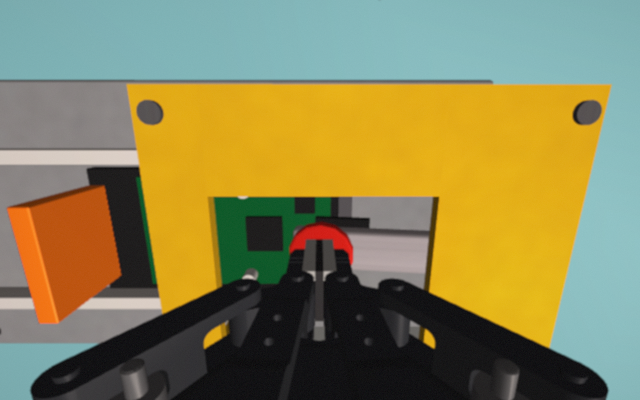

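The force rose to 24 N at z = 56 mm with no further travel, as expected for the lever's stop, and the fingers sit clear inside the window. I'm withdrawing straight up, slowly at first.

Emit:
{"api": "drive_tool", "payload": {
  "plan": [
    [[-0.4, 0, 0, 0, 0, 0, 0], [-0.8, 0, 0, 0, 0, 0, 0], [-1.5, 0, 0, 0, 0, 0, 0], [-2.5, 0, 0, 0, 0, 0, 0], [-2.5, 0, 0, 0, 0, 0, 0]]
  ]
}}

```text
clock: 11.53
tcp_pos: [0.5142, 0.0668, 0.1299]
orientation: [0.705, -0.024, 0.708, 0.028]
wrist_force: [0.9, -0.3, 0.0]
finger_gap: 0.0
```

Emit:
{"api": "drive_tool", "payload": {
  "plan": [
    [[-3, 0, 0, 0, 0, 0, 0], [-3, 0, 0, 0, 0, 0, 0], [-2, 0, 0, 0, 0, 0, 0], [0, 0, 0, 0, 0, 0, 0], [0, 0, 0, 0, 0, 0, 0]]
  ]
}}

```text
clock: 11.95
tcp_pos: [0.5162, 0.0663, 0.2111]
orientation: [0.707, -0.024, 0.706, 0.028]
wrist_force: [0.1, -0.7, -0.7]
finger_gap: 0.0003
```

Run:
```python
from h import *
st,M=report()
im=env.read_camera("wrist");cv2.imwrite("pics/wrist9.png",im[:,:,::-1])
m=mask(im,(0,150,70),(4,255,255))
cs,_=cv2.findContours(m,cv2.RETR_EXTERNAL,cv2.CHAIN_APPROX_NONE)
for c in cs:
    if cv2.contourArea(c)<300: continue
    (u,v),ax,_=cv2.fitEllipse(c)
    for z in(.056,.075):print("red",u,v,ax,z,fx(ray("wrist",[[u,v]],z,st)[0]).round(4))
s=im[:,:,::-1]
print([ (z,proj("wrist",wd([0,.065,z]),st).round(1)) for z in(.056,.075)])
```

```text
t 11.95 tcp [0.5162 0.0663 0.2111] fix [-0.0003  0.0649  0.2111] F [ 0.1 -0.7 -0.7] gap 0.0003 j [-0.03  0.21 -0.14  1.22  0.   -0.1 ]
red 318.7868347167969 189.5225372314453 (30.808544158935547, 31.95269775390625) 0.056 [-0.0027  0.0641  0.056 ]
red 318.7868347167969 189.5225372314453 (30.808544158935547, 31.95269775390625) 0.075 [-0.0068  0.0641  0.075 ]
red 239.5848846435547 39.89580154418945 (27.386064529418945, 91.31938171386719) 0.056 [-0.1383 -0.0063  0.056 ]
red 239.5848846435547 39.89580154418945 (27.386064529418945, 91.31938171386719) 0.075 [-0.1338 -0.0018  0.075 ]
[(0.056, array([[319.6, 192.1]])), (0.075, array([[319.8, 196.5]]))]
```

View pics/wrist9.png

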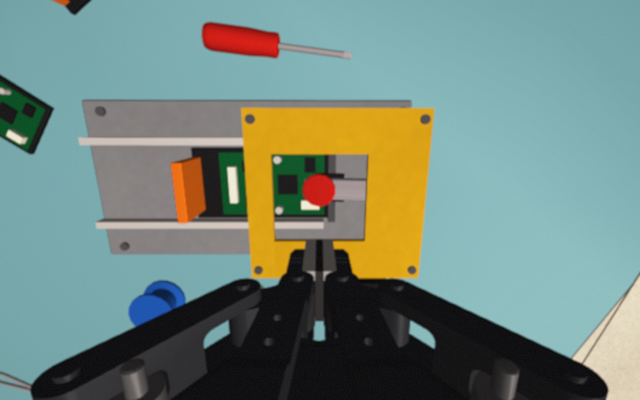

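The pad's fixture x offset (-0.0027 now, taken at 56 mm) matches the -0.0029 seen earlier at 75 mm, so it has dropped about 19 mm. One last check of the whole scene.

Run:
```python
from h import *
im=env.read_camera("scene");cv2.imwrite("pics/scene10.png",im[:,:,::-1])
b=im[140:300,220:420,::-1];cv2.imwrite("pics/scene10z.png",cv2.resize(b,None,fx=3.7,fy=3.7,interpolation=cv2.INTER_CUBIC))
m=mask(im,(0,150,70),(4,255,255));m[:195]=0
cs,_=cv2.findContours(m,cv2.RETR_EXTERNAL,cv2.CHAIN_APPROX_NONE)
for c in cs:
    if cv2.contourArea(c)>25: print(cv2.fitEllipse(c)[0] if len(c)>5 else 0, cv2.boundingRect(c))
print(proj("scene",[wd([-.0015,.065,z]) for z in(.056,.075)]).round(1))
```

```text
(349.8968811035156, 221.25022888183594) (344, 217, 12, 10)
[[349.8 220.9]
 [350.1 216.6]]
```

View pics/scene10z.png

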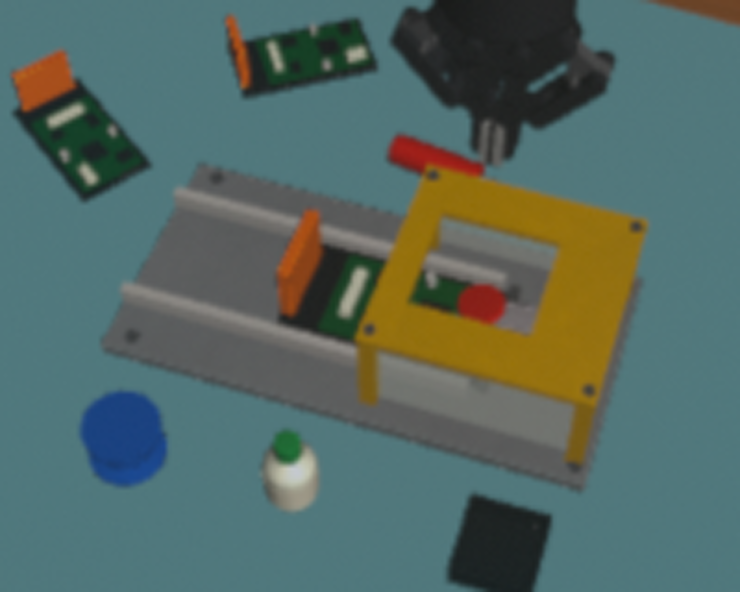

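The scene view puts the pad at (349.9, 221.3), against (349.8, 220.9) predicted for fully down. The carrier is home, the bystanders haven't moved and the gripper is clear, so I'm handing in.

```bash
python3 -c "
from workcell import env
print(env.hand_in())"
```

```text
the job is handed in; nothing more can be done
None
```

I pushed the carrier home with the shut fingertips on its orange tab. I then pressed the red lever pad down through the guard's window, withdrew straight up and handed the job in at about 12 s.

- **Carrier:** the push force rose from about 3 N to 18 N with no further motion, and the wrist picture shows the nose against the end stop with no gap. It had not moved in the last pictures.
- **Lever:** the force rose to 24 N at z = 56 mm with almost no further travel. After I withdrew, the pad's height fit fully down in two camera views. In the scene view it was at row 221.3, against 220.9 predicted for down and 216.6 for up.
- **Guard and bystanders:** I saw no sign of touching the guard; by estimate the finger links stayed about 5 mm above it at the bottom of the press. The spool, bottle, parts box and screwdriver appear unmoved in the last pictures.
- **One small disagreement:** the press ended about 1–2 mm lower than I expected for a flat tip on the tilted pad. I put this down to the narrow tip and the calibration tolerance. No check failed.

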